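# Clip the recipe card to the leaning stand

## Task

Squeeze the steel spring clip open, take it off the rim of the wooden recipe box, and clip it over the top edge of the leaning recipe stand so that it grips the card and the back-board together. Put it near the middle of the card's top edge, square to the edge and pushed down until its black pads are wholly on the card, then let go; the card must stay where it stands on the ledge, and the lemon, mug and tin are to be left alone.

Things in the scene. Friction and masses are not known exactly. Their poses are not given: they have to be found in the camera images.
- clip_grip (a point): Spring clip, 75 g: two steel halves 30 mm wide on a hinge pin, flat handles above, jaws with black pads below. Point midway between the handles, 26 mm above the pin (they end 41 mm above it). Axes go with the half on the +y side: x along the pin, y the closing line of handles and jaws, z from jaws to handles. Over the outside the handles measure 33 mm here, 39 mm at the top; squeezed fully 22 mm, parallel.
- clip_jaw (a point): Point midway between the clip's flat pads at joint 0, 63 mm below clip_grip along the clip's z, 37 mm below the pin; same axes. Pads are 30 mm wide and reach 8 mm above and below it. The hinge barrel stops an edge 32 mm above it. At joint 0 z is the clip's line of symmetry; at joint value q that line is z turned by q/2 about the clip's -x.
- clip_lever (a joint): Opening of the clip, rad: 0 with pads parallel and 10 mm apart (the thickness of the box wall, and of card plus back-board), -0.22 shut on nothing, 0.40 squeezed fully, pads then about 25 mm apart. A spring shuts it: about 6 N at the pads at 0; about 14 N on each handle at clip_grip holds it fully open, so grip with 30 N or more.
- card_top (a point): Stiff white recipe card, 110 wide, 120 high, 5 mm thick, loose on the ledge of a wooden stand, leaning on its back-board (200 wide, 5 thick, top edge level with the card's) 28 degrees from vertical. Point: middle of the card's top edge, on its back face, so mid-way through card plus board. x square to the card, towards the board; y along the edge; z up along the card. Space behind the board is free 40 mm down.
- box_rim (a point): Wooden recipe box, 120 x 170 mm, 90 mm high, open on top. Point: middle of the top of its front wall (10 mm thick, next to the robot); x square to that wall, inward, y along it, z up. At the start the clip sits upright astride this wall, its pin 12 to 22 mm above the rim, up to 45 mm to either side of this point.
- lemon_c (a point): Centre of a lemon, 71 x 53 x 51 mm, a bystander.
- mug_c (a point): Centre of a white mug with grey spots, 82 mm wide, 91 mm high, a bystander.
- tuna_c (a point): Centre of a flat round tin, 86 mm wide and 40 mm high, a bystander.
There are look-alikes about, which are no part of the job. Leave any blue look-alike of the part that bears clip_grip alone.

How it is judged:
By the outcome, as a careful person would: the job done as asked, in the order asked, and still so for the second after the job is handed in, with the robot touching nothing.
It also fails if it takes over 35 s, if anything falls off the work surface, if the arm or the gripper's body presses on something with over 40 N, if the wrist force passes 120 N, or if a joint passes its speed limit or range.

## Robot

A 7-joint arm with a two-finger parallel gripper is mounted at the origin on a cart in front of the work surface, level with it; the furniture and walls round the work are solid. World frame = base frame: x ahead of the robot, y to its left, z up, the work surface at z = 0. Lengths are in m, angles in rad, forces in N, time in s.
With the tool pointing down it reaches from about 0.4 to 0.85 m from the base axis. Payload 10.4 kg.
Tool frame: the origin (TCP) lies at the very end of the fingers, on their centre line; the grasp point (between the pads) lies 19 mm behind it; z points along the fingers, y is the line along which they close (so a half turn about z gives the same grasp; the last joint's range is limited). The gripper opens to 85 mm and grips with 20 to 120 N. Pads are 22 mm wide; open, the fingers measure 114 mm over their backs; the gripper's body (76 mm by 85 mm) begins 54 mm behind the grasp point. The pads swing forward as they close: fully open they stand 13 mm farther back than shut.
Start: joints at [1.191, 0.332, -0.065, 1.46, 0.022, 1.35, -0.088], TCP at [0.218, -0.586, 0.231] pointing down, gripper open.
Joint ranges: [-2.6, 2.6], [-0.5, 2.12], [-1.47, 1.34], [0.16, 2.42], [-1.27, 4.41], [0.06, 2.06], [-2.6, 2.6]. Speed limits (rad/s): [2.22, 2.22, 2.79, 2.79, 3.14, 3.14, 3.14].

## Interface

Orientations are given as a rotation vector (axis times angle).
In Python, from bench import robot, imaging gives the robot as it stands.
- The arm moves only by the tool drive_tool, never from a script. Its argument "series" is a list of rows, each a list of 4 numbers: the shift along the tool's x, y, z in m, then the turn about the tool's z in rad. A call has 1 to 12 rows; each row is the pose to reach, as a shift and turn from the pose commanded when the call began, along the tool's axes at that moment; what a row does not reach only later rows make up. A row lasts 1/8 s, in which the tool goes at most 62.5 mm and 10.7 degrees, less where a joint would pass 70% of its speed; a pose out of reach is approached as far as the arm can. A call with a gripper value outside its range is refused whole. "grip" is the closure, from -1 (fully open) to 1 (shut), so that 0 is half open, set as the call begins (left out, the last holds). The fingers move at their own pace and stop on an object; "grip_force" is the grip in N (left out, the last holds). Time passes only in rows, so rows that repeat a pose let the fingers close. It gives the time, the measured TCP pose, the force, the opening and the grip force at its end, in the units of the state.
- robot.observe(): the state, without advancing time (a new reading comes with each control period).
- imaging.get_image(name): name is "side" or "top"; returns the picture (400x640x3 uint8, blue, green, red); there is no depth.
- imaging.camera_info(name): a dict with "fx", "fy", "cx", "cy" (pixels), "R" (3x3) and "t" (3): a world point X has camera coordinates R X + t. Camera axes: x right, y down, z forward; pixel columns grow to the right and rows downward; lengths in m; the calibration is good to about 2 mm. A picture is of the moment at which its call begins. camera_info takes no time and is no camera call.
- robot.sign_off(): hands the job in; it is judged then, once.
The state is a dict: "t": time; "joint_pos": joint angles; "qd": joint speeds; "tau": joint torques, N m; "tcp_pos": TCP position; "tool_rot": TCP orientation; "wrist_force": force on the tool from outside, world axes, zero at the start; "torque": the same for the moment, N m; "grip_width": finger opening in m; "finger_force": force on a finger pad.
Only numpy, scipy, OpenCV 4.12 (cv2) and the standard library are available. Lean on these libraries where they do the work, as an engineer would, in place of code of your own. Each camera call takes 0.05 s, during which the arm holds its last target. There are 200 camera calls.

## Working session

There is one attempt and no reset: what is moved stays moved. The work goes in short steps, Python scripts to look and compute and a tool call to move; the robot and the scene stay as the last step left them, time stands still between calls to the robot, and variables do not carry over. Pictures are saved under pics/ and viewed, at most 10 in all, crops included, and the job is handed in when it is done.

Besides the shell and the picture viewer there is one more tool, called after "Call:" as a command line: name --pt "numbers of a row" for each row, then --argument value for the rest. drive_tool: Moves the arm, as the interface text tells. Its arguments: {"type":"object","properties":{"series":{"type":"array","items":{"type":"array","items":{"type":"number"}}},"grip":{"type":"number"},"grip_force":{"type":"number"}},"required":["series"]}

```bash
mkdir -p pics; ls
python3 - <<'E'
from bench import robot, imaging
import cv2
for n in("side","top"):
    cv2.imwrite(f"pics/{n}0.png",imaging.get_image(n)); c=imaging.camera_info(n); print(n,c)
s=robot.observe(); print(s)
E
```

```text
pics
side {'fx': 453.0048753855411, 'fy': 453.0048753855411, 'cx': 315.9739744939261, 'cy': 203.70638232971922, 'R': array([[ 0.8513793 , -0.5245366 , -0.00382783],
       [-0.45695781, -0.73806893, -0.49643107],
       [ 0.25757106,  0.42440029, -0.86806771]]), 't': array([-0.42651472,  0.3133681 ,  0.94188127])}
top {'fx': 508.6650507706293, 'fy': 508.6650507706293, 'cx': 318.12894126925005, 'cy': 203.80504791062563, 'R': array([[ 0.00599547, -0.99997498, -0.00375389],
       [-0.98149018, -0.00516597, -0.19144278],
       [ 0.1914186 ,  0.00483219, -0.9814966 ]]), 't': array([0.01748319, 0.53326763, 1.01947598])}
{'t': 0.1, 'joint_pos': array([ 1.191403  ,  0.33280441, -0.06470959,  1.46089669,  0.02161549,
        1.34988601, -0.08850511]), 'qd': array([-0.00189705, -0.00161482,  0.00157953, -0.00290405,  0.00018   ,
        0.00081437,  0.0008942 ]), 'tau': array([ 1.79521496e-03, -6.26747561e+01,  4.96731803e-02, -3.92428601e+01,
        1.64184370e-02,  6.86430198e-03, -1.15677128e-05]), 'tcp_pos': array([ 0.21816967, -0.58531264,  0.23057938]), 'tool_rot': array([-3.09048321e+00, -5.57299829e-01,  4.72045734e-04]), 'wrist_force': array([ 0.71956056, -0.659071  , -0.42030853]), 'torque': array([ 0.00550318, -0.02715391,  0.00554027]), 'finger_force': 0.0, 'grip_width': 0.08555598808449492}
```

View pics/side0.png

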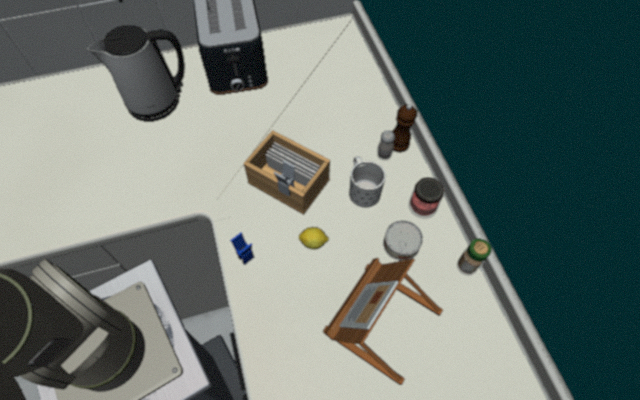

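View pics/top0.png

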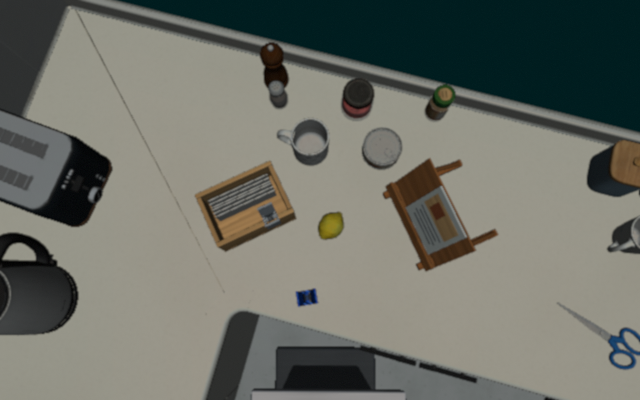

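Candidates: the steel clip on the box wall, at side (286,178) and top (267,213), and the blue look-alike lying on the table, at side (242,248) and top (307,297). I choose the grey one on the box wall and will check it in a close crop.

Run:
```python
import cv2,numpy as np
s=cv2.imread("pics/side0.png");t=cv2.imread("pics/top0.png")
f=lambda im,x,y,w,h,k:cv2.resize(im[y:y+h,x:x+w],None,fx=k,fy=k,interpolation=cv2.INTER_CUBIC)
a=f(s,240,125,100,75,4);b=f(t,190,155,100,75,4)
b=f(t,192,155,110,100,3.63636);a=f(s,240,125,110,100,3.63636)
c=f(s,320,250,110,100,3.63636);d=f(t,380,155,110,100,3.63636)
g=lambda p,q:np.hstack([cv2.resize(p,(400,300)),cv2.resize(q,(400,300))])
a=f(s,240,130,100,75,4);b=f(t,200,160,100,75,4);c=f(s,320,255,100,75,4);d=f(t,380,155,120,120,300/120);d=cv2.copyMakeBorder(d,0,0,0,100,0)
cv2.imwrite("pics/crop0.png",np.vstack([np.hstack([a,b]),np.hstack([c,d])]))
```

```text
(no output)
```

View pics/crop0.png

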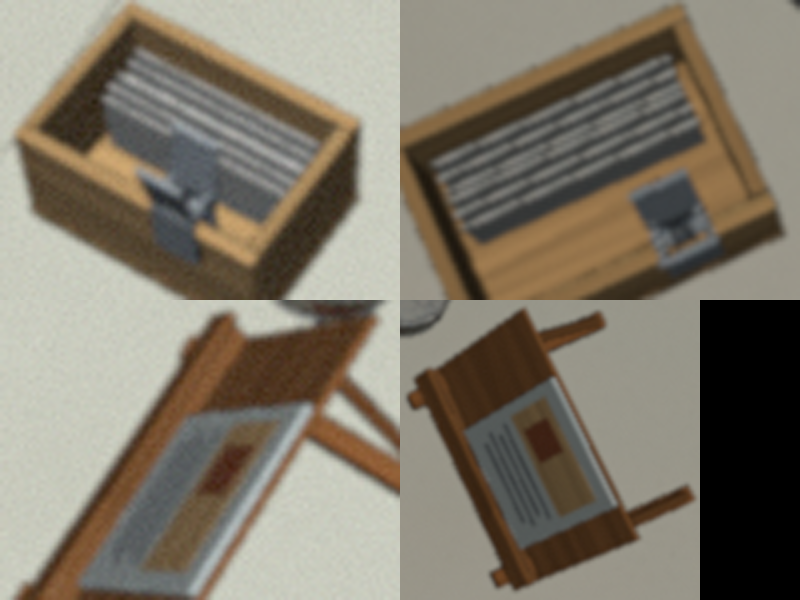

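The crop confirms the choice: the steel clip sits astride the front wall at side (286,178) and top (267,213). The card's top edge is the white strip, at side (370,329)–(399,281) and top (442,186)–(465,237).

```bash
cat > h.py <<'E'
from bench import robot, imaging
import numpy as np, cv2
C={n:imaging.camera_info(n) for n in("side","top")}
def ray(n,p):
    c=C[n]; d=c["R"].T@np.array([(p[0]-c["cx"])/c["fx"],(p[1]-c["cy"])/c["fy"],1]); return -c["R"].T@c["t"],d
def plane(n,p,z):
    o,d=ray(n,p); return o+d*(z-o[2])/d[2]
def tri(ps,pt):
    o1,d1=ray("side",ps);o2,d2=ray("top",pt)
    k=np.linalg.lstsq(np.c_[d1,-d2],o2-o1,rcond=None)[0];a=o1+k[0]*d1;b=o2+k[1]*d2
    return np.round((a+b)/2,4),round(float(np.linalg.norm(a-b)),4)
def px(n,X):
    c=C[n];q=c["R"]@X+c["t"];return np.array([c["fx"]*q[0]/q[2]+c["cx"],c["fy"]*q[1]/q[2]+c["cy"]])
E
python3 - <<'E'
from h import *
for p in[(244.5,164.5),(302.5,195.5),(329.5,161.3),(273,131)]:print("rim side",plane("side",p,.09).round(4))
for p in[(294,210),(271,161),(199,195)]:print("rim top",plane("top",p,.09).round(4))
print("card",tri((398.3,281.2),(442,186)),tri((371,329),(464.8,237)))
# masks: card strip (bright) and steel clip
for n,(x,y,w,h) in {"side":(330,260,90,90),"top":(400,170,90,90)}.items():
    im=cv2.imread(f"pics/{n}0.png")[y:y+h,x:x+w].astype(int)
    print(n,"bright percentile",np.percentile(im.min(2),[50,90,99]))
    hsv=cv2.cvtColor(im.astype(np.uint8),cv2.COLOR_BGR2HSV)
# clip in crops: handle tops: side far handle top corners (172,122),(218,140); near handle (140,172),(187,205)
A=lambda x,y:(240+x/4,130+y/4);B=lambda x,y:(200+(x-400)/4,160+y/4)
print("far handle top L",tri(A(174,124),B(632,188)),"R",tri(A(217,142),B(690,172)))
print("near handle top L",tri(A(139,172),B(655,268)),"R",tri(A(186,205),B(718,245)))
E
```

```text
rim side [0.4378 0.2184 0.09  ]
rim side [0.5106 0.0731 0.09  ]
rim side [0.6132 0.1205 0.09  ]
rim side [0.5436 0.2708 0.09  ]
rim top [0.5126 0.0691 0.09  ]
rim top [0.6151 0.1181 0.09  ]
rim top [0.5427 0.2631 0.09  ]
card (array([ 0.5505, -0.2175,  0.151 ]), 0.0014) (array([ 0.4562, -0.2615,  0.135 ]), 0.0052)
side bright percentile [154. 191. 194.]
top bright percentile [ 84. 138. 139.]
far handle top L (array([0.5033, 0.1339, 0.1587]), 0.0045) R (array([0.5116, 0.1053, 0.1687]), 0.0004)
near handle top L (array([0.4702, 0.1224, 0.15  ]), 0.0029) R (array([0.4823, 0.0931, 0.1455]), 0.0034)
```

Call:
drive_tool --pt "0.06 -0.01 -0.02 -0.18" --pt "0.12 -0.03 -0.02 -0.36" --pt "0.18 -0.05 -0.02 -0.54" --pt "0.23 -0.09 -0.02 -0.72" --pt "0.28 -0.13 -0.02 -0.9" --pt "0.32 -0.18 -0.02 -1.08" --pt "0.36 -0.23 -0.02 -1.26" --pt "0.4 -0.28 -0.02 -1.44" --pt "0.43 -0.33 -0.02 -1.62" --pt "0.45 -0.39 -0.02 -1.669" --pt "0.47 -0.45 -0.02 -1.669" --pt "0.504 -0.5 -0.02 -1.669" --grip -1

```text
t: 1.6
tcp_pos: [0.5142, 0.0556, 0.2514]
tool_rot: [1.663, 2.664, -0.001]
wrist_force: [-0.1, -0.1, -0.6]
grip_width: 0.0855
finger_force: 0.0
```

```bash
cat >> h.py <<'E'
from scipy.spatial.transform import Rotation as Ro
def st():
    s=robot.observe();R=Ro.from_rotvec(s["tool_rot"]).as_matrix()
    print("t",s["t"],"tcp",s["tcp_pos"].round(4),"yaw of tool y",np.degrees(np.arctan2(R[1,1],R[0,1])).round(2),"tilt z",R[:,2].round(3),"w",round(s["grip_width"],4),"ff",s["finger_force"],"F",s["wrist_force"].round(1),"q7",s["joint_pos"].round(2));return s,R
def to(T,yaw):
    s,R=st();d=R.T@(np.array(T)-s["tcp_pos"]);y=np.degrees(np.arctan2(R[1,1],R[0,1]))
    print("shift",d.round(4),"turn",np.radians(-((yaw-y+180)%360-180)).round(4))
E
python3 - <<'E'
from h import *
to([.4951,.1152,.25],26)
E
```

```text
t 1.6 tcp [0.5142 0.0556 0.2514] yaw of tool y 26.04 tilt z [ 0.    -0.001 -1.   ] w 0.0855 ff 0.0 F [-0.1 -0.1 -0.6] q7 [ 0.49  0.15 -0.75  1.68  0.1   1.35  0.18]
shift [0.0619 0.009  0.0014] turn 0.0007
```

Call:
drive_tool --pt "0.06 0.009 0.0 0" --pt "0.062 0.009 0.03 0" --pt "0.062 0.009 0.06 0" --pt "0.062 0.009 0.07 0" --pt "0.062 0.009 0.07 0"

```text
t: 2.22
tcp_pos: [0.4956, 0.1134, 0.1812]
tool_rot: [-1.663, -2.664, 0.001]
wrist_force: [-0.6, 1.2, 1.2]
grip_width: 0.0852
finger_force: 0.0
```

Run:
```python
from h import *
s,R=st()
im={n:imaging.get_image(n) for n in C}
f=lambda im,x,y:cv2.resize(im[y:y+100,x:x+100],(400,400),interpolation=cv2.INTER_CUBIC)
cv2.imwrite("pics/p1.png",np.hstack([f(im["side"],240,120),f(im["top"],210,150)]))
for n in C:print(n,px(n,s["tcp_pos"]).round(1))
```

```text
t 2.225 tcp [0.4956 0.1134 0.1812] yaw of tool y 26.06 tilt z [-0.001  0.    -1.   ] w 0.0852 ff 0.0 F [-0.6  1.2  1.2] q7 [ 0.41  0.19 -0.79  1.8   0.14  1.21  0.03]
side [285.4 162.8]
top [267.3 210.1]
```

View pics/p1.png

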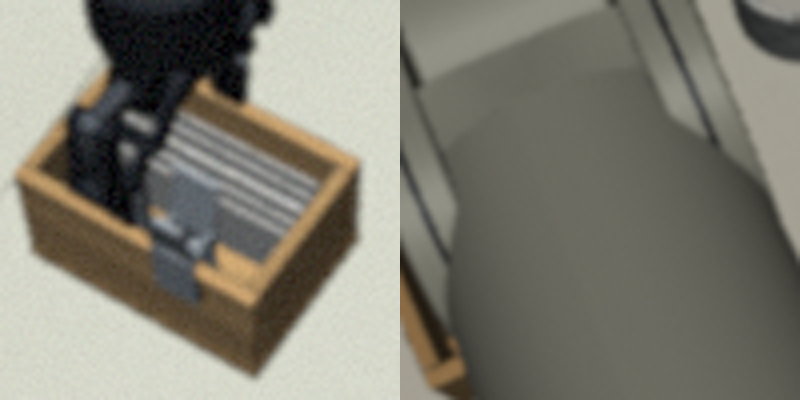

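The fingers straddle the clip in the side crop: near finger about (95,200), far finger about (243,90), clip handles about (190,190). The top view is hidden by the arm. Next I lower and squeeze.

Call:
drive_tool --pt "0.002 0 0.03 0" --pt "0.002 0 0.055 0" --pt "0.002 0 0.065 0" --pt "0.002 0 0.065 0"

```text
t: 2.82
tcp_pos: [0.4951, 0.1154, 0.1168]
tool_rot: [1.663, 2.665, 0.0]
wrist_force: [-0.8, -0.1, 0.6]
grip_width: 0.0856
finger_force: 0.0
```

Call:
drive_tool --pt "0 0 0 0" --pt "0 0 0 0" --pt "0 0 0 0" --pt "0 0 0 0" --pt "0 0 0 0" --pt "0 0 0 0" --grip 1 --grip_force 45

```text
t: 3.58
tcp_pos: [0.4948, 0.1154, 0.1163]
tool_rot: [1.663, 2.665, -0.0]
wrist_force: [-0.7, -0.2, -1.7]
grip_width: 0.0209
finger_force: 50.9
```

Run:
```python
from h import *
s,R=st()
im=imaging.get_image("side")
cv2.imwrite("pics/p2.png",cv2.resize(im[120:220,230:350],(720,600),interpolation=cv2.INTER_CUBIC))
```

```text
t 3.575 tcp [0.4948 0.1154 0.1163] yaw of tool y 26.07 tilt z [-0. -0. -1.] w 0.0209 ff 50.88302135467529 F [-0.7 -0.2 -1.7] q7 [ 0.38  0.26 -0.78  1.87  0.21  1.09 -0.03]
```

View pics/p2.png

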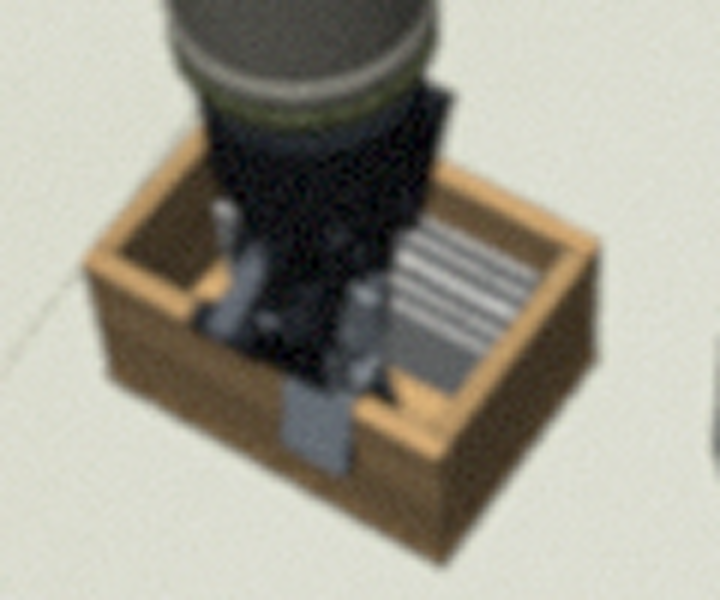

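The squeeze holds: width is 21 mm and the outer jaw shows at crop (315,420). Next I lift and carry it toward the stand.

Call:
drive_tool --pt "0 0 -0.01 0" --pt "0 0 -0.03 0" --pt "0 0 -0.08 0" --pt "0 0 -0.135 0" --pt "-0.04 -0.02 -0.135 0.18" --pt "-0.08 -0.04 -0.135 0.36" --pt "-0.12 -0.06 -0.135 0.54" --pt "-0.17 -0.08 -0.135 0.72" --pt "-0.22 -0.1 -0.135 0.9" --pt "-0.27 -0.125 -0.135 1.08" --pt "-0.322 -0.149 -0.135 1.26" --pt "-0.322 -0.149 -0.135 1.44"

```text
t: 5.12
tcp_pos: [0.5012, -0.2446, 0.2513]
tool_rot: [3.013, 0.887, -0.001]
wrist_force: [1.1, 1.8, -0.1]
grip_width: 0.0207
finger_force: 50.9
```

Call:
drive_tool --pt "0 0 0 0.15" --pt "0 0 0 0.15" --pt "0 0 0 0.15"

```text
t: 5.5
tcp_pos: [0.5026, -0.2391, 0.2517]
tool_rot: [3.066, 0.685, 0.001]
wrist_force: [0.7, 0.5, -0.3]
grip_width: 0.0208
finger_force: 50.9
```

Run:
```python
from h import *
s,R=st()
im={n:imaging.get_image(n) for n in C}
for n in C: cv2.imwrite(f"pics/{n}3.png",im[n]);print(n,px(n,s["tcp_pos"]).round(1),px(n,s["tcp_pos"]+[0,0,-.052]).round(1))
f=lambda im,x,y:cv2.resize(im[y:y+150,x:x+100],(400,600),interpolation=cv2.INTER_CUBIC)
cv2.imwrite("pics/p3.png",np.hstack([f(im["side"],320,210),f(im["top"],390,140)]))
```

```text
t 5.5 tcp [ 0.5026 -0.2391  0.2517] yaw of tool y -64.81 tilt z [ 0. -0. -1.] w 0.0208 ff 50.85147500038147 F [ 0.7  0.5 -0.3] q7 [ 0.72  0.2  -0.41  1.6   0.08  1.36 -0.83]
side [391.8 285.2] [387.7 295.3]
top [469.8 199.7] [461.5 205.5]
```

View pics/p3.png

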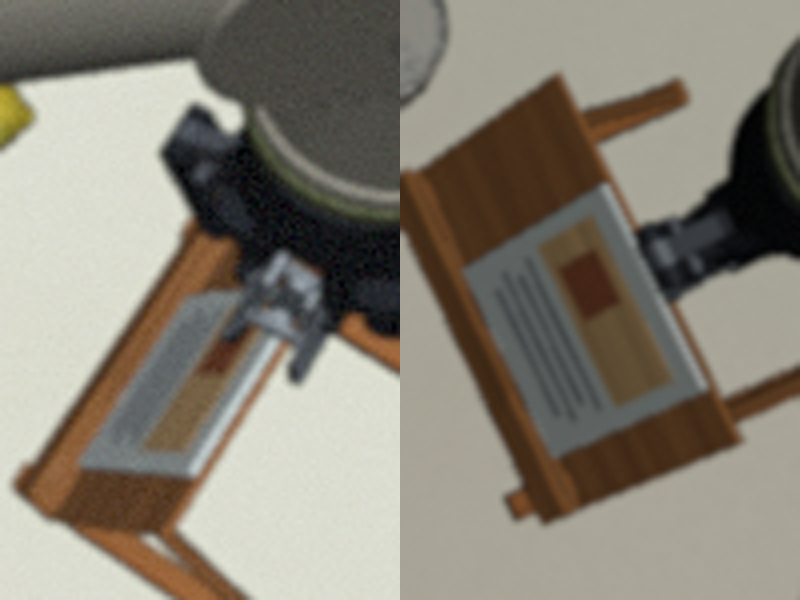

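Side crop: the open clip hangs under the gripper at (275,310), its jaw tips at (232,335) and (298,378), over the card's white edge strip. Top crop: the strip runs (610,187)–(706,390). I now measure the strip and the jaws by mask.

Run:
```python
from h import *
img={"side":cv2.imread("pics/side0.png"),"top":cv2.imread("pics/top3.png")}
approx={"side":[(396,281),(367,328)],"top":[(441.5,187.5),(465,237)]}
res={}
for n,im in img.items():
    g=im.min(2).astype(float);a,b=map(np.array,approx[n]);m=np.zeros(g.shape,np.uint8)
    cv2.line(m,tuple(int(round(v)) for v in a),tuple(int(round(v)) for v in b),255,9)
    v=g[m>0];t,_=cv2.threshold(v.astype(np.uint8),0,255,cv2.THRESH_OTSU)
    hi=np.percentile(v,98);t=max(t,hi-22)
    k=((g>t)&(m>0)).astype(np.uint8)
    N,l,s,c=cv2.connectedComponentsWithStats(k);i=1+np.argmax(s[1:,4])
    r=cv2.minAreaRect(np.argwhere(l==i)[:,::-1].astype(np.float32));bx=cv2.boxPoints(r);bx=bx[np.argsort(bx[:,1])]
    e=[bx[:2].mean(0),bx[2:].mean(0)];res[n]=(c[i],e,)
    print(n,"t",t,"area",s[i,4],"rect",r,"centroid",c[i].round(2),"ends",np.round(e,2))
S,T=res["side"],res["top"]
print("mid",tri((S[1][0]+S[1][1])/2,(T[1][0]+T[1][1])/2),"cent",tri(S[0],T[0]),"ends",tri(S[1][0],T[1][0]),tri(S[1][1],T[1][1]))
for z in(.13,.14,.15):
    e=[plane("top",p,z) for p in T[1]];d=e[0]-e[1];print(z,"len",np.linalg.norm(d).round(4),"yaw",np.degrees(np.arctan2(d[1],d[0])).round(2),"mid",((e[0]+e[1])/2).round(4))
e=[plane("side",p,.143) for p in S[1]];d=e[0]-e[1];print("side yaw",np.degrees(np.arctan2(d[1],d[0])),((e[0]+e[1])/2).round(4),np.linalg.norm(d))
# clip tips in side view at this moment; plane vertical through the tool axis spanned by tool y,z
s,R=st();P=s["tcp_pos"];c=C["side"]
for q in[(232,338),(297,381),(320,300)]:
    o,d=ray("side",(320+q[0]/4,210+q[1]/4))
    for off in(0,-.015,.015):
        n_=R[:,0];k=n_@(P+off*R[:,0]-o)/(n_@d);print(q,off,(R.T@(o+k*d-P)).round(4))
```

```text
side t 154.0 area 94 rect ((382.1348571777344, 304.58428955078125), (1.9079961776733398, 52.99989318847656), 32.0053825378418) centroid [382.24 304.46] ends [[396.18 282.11]
 [368.09 327.06]]
top t 128.0 area 35 rect ((460.00006103515625, 225.50003051757812), (23.25510597229004, 1.3416407108306885), 63.43495178222656) centroid [459.83 225.37] ends [[454.8 215.1]
 [465.2 235.9]]
mid (array([ 0.4784, -0.2423,  0.1846]), 0.0209) cent (array([ 0.4788, -0.2422,  0.1842]), 0.021) ends (array([ 0.5001, -0.2274,  0.226 ]), 0.0415) (array([ 0.454 , -0.2582,  0.1467]), 0.0006)
0.13 len 0.0443 yaw 24.13 mid [ 0.4767 -0.254   0.13  ]
0.14 len 0.0439 yaw 24.13 mid [ 0.4752 -0.2512  0.14  ]
0.15 len 0.0434 yaw 24.13 mid [ 0.4737 -0.2484  0.15  ]
side yaw 23.978368110451537 [ 0.502  -0.2364  0.143 ] 0.10392858804106053
t 5.6 tcp [ 0.5025 -0.2392  0.2516] yaw of tool y -64.89 tilt z [ 0. -0. -1.] w 0.0207 ff 50.852041840553284 F [ 0.4 -0.3 -1. ] q7 [ 0.72  0.2  -0.41  1.6   0.08  1.36 -0.83]
(232, 338) 0 [ 0.     -0.0165  0.0743]
(232, 338) -0.015 [-0.015  -0.0136  0.0319]
(232, 338) 0.015 [ 0.015  -0.0194  0.1167]
(297, 381) 0 [0.     0.0175 0.0784]
(297, 381) -0.015 [-0.015   0.0185  0.0358]
(297, 381) 0.015 [0.015  0.0164 0.1211]
(320, 300) 0 [-0.      0.0118 -0.0197]
(320, 300) -0.015 [-0.015   0.0131 -0.0571]
(320, 300) 0.015 [0.015  0.0104 0.0177]
```

Run:
```python
from h import *
im=cv2.imread("pics/top0.png");g=im.min(2).astype(np.float32)
# profile across the strip at stations along it (top), brightest ridge
a,b=np.array([441.5,187.5]),np.array([465,237]);u=(b-a)/np.linalg.norm(b-a);w=np.array([u[1],-u[0]])
pts=[]
for k in np.linspace(.08,.92,15):
    p=a+k*(b-a);o=np.arange(-4,4.01,.25);q=p+o[:,None]*w
    v=cv2.remap(g,q[:,0].astype(np.float32)[None],q[:,1].astype(np.float32)[None],cv2.INTER_LINEAR)[0]
    j=np.argmax(v);pts.append(p+o[j]*w)
    if k<.1 or k>.9 or abs(k-.5)<.02: print(v[::2].round())
pts=np.array(pts);l=cv2.fitLine(pts.astype(np.float32),cv2.DIST_HUBER,0,.01,.01).ravel();d=l[:2]*np.sign(l[3])
o=np.arange(-35,35,1.);q=l[2:]+o[:,None]*d
v=cv2.remap(g,q[:,0].astype(np.float32)[None],q[:,1].astype(np.float32)[None],cv2.INTER_LINEAR)[0]
print(v.round().astype(int));on=o[v>118];e=[l[2:]+(on[0]-.5)*d,l[2:]+(on[-1]+.5)*d];print("top ends",np.round(e,2))
S=[np.array([396.4,281.7]),np.array([367.9,327.5])]
print(tri(S[0],e[0]),tri(S[1],e[1]),tri((S[0]+S[1])/2,(e[0]+e[1])/2))
for z in(.135,.143,.151):
    f=[plane("top",p,z) for p in e];dd=f[0]-f[1];print(z,"len",np.linalg.norm(dd).round(4),"yaw",np.degrees(np.arctan2(dd[1],dd[0])).round(2),"mid",((f[0]+f[1])/2).round(4))
for p in[(331,225),(370,270),(375,285),(382,148)]:print(p,plane("top",p,.0).round(3))
to([.42,-.1,.2],-65)
```

```text
[ 85.  84.  85.  86.  91.  98. 109. 121. 123. 120. 106.  85.  78.  86.
 100. 117. 132.]
[ 85.  85.  85.  85.  87.  91. 100. 112. 120. 124. 119. 101.  83.  78.
  79.  98. 118.]
[ 86.  85.  85.  84.  85.  88.  95. 107. 118. 123. 123. 105.  84.  71.
  67.  80. 101.]
[ 81  79  75  74  69  73  78  78  82  75  81  81  78  85  79  89  86  90
  92  93  98  96 103 101 105 107 109 112 113 114 119 117 120 121 120 126
 120 119 121 120 126 121 124 125 123 126 122 123 122 121 122 121 118 120
 116 116 114 112 112 108 108 103  88  57  28  21  22  22  21  22]
top ends [[451.91 207.17]
 [461.22 229.29]]
(array([ 0.5124, -0.2251,  0.2083]), 0.0304) (array([ 0.464 , -0.256 ,  0.1248]), 0.0121) (array([ 0.4897, -0.2401,  0.1648]), 0.0096)
0.135 len 0.0459 yaw 20.27 mid [ 0.4901 -0.2467  0.135 ]
0.143 len 0.0455 yaw 20.27 mid [ 0.4887 -0.2445  0.143 ]
0.151 len 0.0452 yaw 20.27 mid [ 0.4874 -0.2423  0.151 ]
(331, 225) [ 0.496 -0.008  0.   ]
(370, 270) [ 0.399 -0.092  0.   ]
(375, 285) [ 0.367 -0.102  0.   ]
(382, 148) [ 0.672 -0.123  0.   ]
t 5.6 tcp [ 0.5025 -0.2392  0.2516] yaw of tool y -64.89 tilt z [ 0. -0. -1.] w 0.0207 ff 50.852041840553284 F [ 0.4 -0.3 -1. ] q7 [ 0.72  0.2  -0.41  1.6   0.08  1.36 -0.83]
shift [-0.0157 -0.1611  0.0515] turn 0.0019
```

Run:
```python
from h import *
e=np.array([[441.3,186.6],[466,237.6]])
S=[np.array([396.6,281.3]),np.array([367.7,328])]
print(tri(S[0],e[0]),tri(S[1],e[1]),tri((S[0]+S[1])/2,e.mean(0)))
for z in(.135,.143,.151):
  for n,E in(("top",e),("side",S)):
    f=[plane(n,p,z) for p in E];dd=f[0]-f[1];print(n,z,"len",np.linalg.norm(dd).round(4),"yaw",np.degrees(np.arctan2(dd[1],dd[0])).round(2),"mid",((f[0]+f[1])/2).round(4))
```

```text
(array([ 0.5486, -0.216 ,  0.1505]), 0.0002) (array([ 0.4513, -0.2593,  0.1481]), 0.0009) (array([ 0.4994, -0.2381,  0.1482]), 0.0003)
top 0.135 len 0.1087 yaw 23.38 mid [ 0.5024 -0.2414  0.135 ]
side 0.135 len 0.1087 yaw 24.21 mid [ 0.5043 -0.235   0.135 ]
top 0.143 len 0.1078 yaw 23.38 mid [ 0.501  -0.2393  0.143 ]
side 0.143 len 0.1077 yaw 24.21 mid [ 0.502  -0.2365  0.143 ]
top 0.151 len 0.1069 yaw 23.38 mid [ 0.4996 -0.2372  0.151 ]
side 0.151 len 0.1066 yaw 24.21 mid [ 0.4997 -0.238   0.151 ]
```

Call:
drive_tool --pt "-0.005 -0.06 0 0" --pt "-0.01 -0.12 0.0 0" --pt "-0.016 -0.161 0.04 0" --pt "-0.016 -0.161 0.1 0" --pt "-0.016 -0.161 0.15 0" --pt "-0.016 -0.161 0.18 0" --pt "-0.016 -0.161 0.185 0" --pt "-0.016 -0.161 0.185 0"

```text
t: 6.6
tcp_pos: [0.4206, -0.1002, 0.0672]
tool_rot: [3.067, 0.68, 0.001]
wrist_force: [0.5, 0.1, 0.2]
grip_width: 0.0208
finger_force: 50.8
```

Call:
drive_tool --pt "0 0 0.003 0" --pt "0 0 0.005 0" --pt "0 0 0.005 0"

```text
t: 6.98
tcp_pos: [0.4202, -0.1002, 0.0616]
tool_rot: [3.067, 0.679, 0.001]
wrist_force: [0.3, -0.7, -0.5]
grip_width: 0.0207
finger_force: 50.8
```

Call:
drive_tool --pt "0 0 0.002 0" --pt "0 0 0.003 0" --pt "0 0 0.003 0"

```text
t: 7.35
tcp_pos: [0.4199, -0.1001, 0.0582]
tool_rot: [-3.067, -0.679, 0.0]
wrist_force: [-0.2, 0.1, -1.1]
grip_width: 0.0208
finger_force: 50.8
```

Call:
drive_tool --pt "0 0 0.002 0" --pt "0 0 0.002 0"

```text
t: 7.6
tcp_pos: [0.4199, -0.1001, 0.0561]
tool_rot: [-3.067, -0.679, 0.0]
wrist_force: [-0.4, 0.5, -0.6]
grip_width: 0.0208
finger_force: 50.8
```

Call:
drive_tool --pt "0 0 0.002 0" --pt "0 0 0.002 0"

```text
t: 7.85
tcp_pos: [0.4199, -0.1001, 0.0541]
tool_rot: [-3.067, -0.679, 0.0]
wrist_force: [-0.5, 0.3, -0.1]
grip_width: 0.0211
finger_force: 50.8
```

Call:
drive_tool --pt "0 0 0.0015 0" --pt "0 0 0.0015 0"

```text
t: 8.1
tcp_pos: [0.4202, -0.1002, 0.0531]
tool_rot: [3.067, 0.679, 0.0]
wrist_force: [-0.9, 0.4, 3.1]
grip_width: 0.0208
finger_force: 51.3
```

Call:
drive_tool --pt "0 0 0.0015 0" --pt "0 0 0.0015 0"

```text
t: 8.35
tcp_pos: [0.4205, -0.1002, 0.0529]
tool_rot: [3.066, 0.679, 0.0]
wrist_force: [-9.2, 2.9, 25.7]
grip_width: 0.0207
finger_force: 53.1
```

Call:
drive_tool --pt "0 0 -0.01 0" --pt "0 0 -0.06 0" --pt "0 0 -0.12 0" --pt "0 0 -0.18 0.0" --pt "0 0 -0.2 0.01" --pt "0.005 0.05 -0.2 0.022" --pt "0.01 0.11 -0.2 0.022" --pt "0.013 0.157 -0.2 0.022" --pt "0.013 0.157 -0.2 0.022"

```text
t: 9.48
tcp_pos: [0.4982, -0.2402, 0.2501]
tool_rot: [-3.075, -0.639, 0.002]
wrist_force: [-0.8, 0.5, -0.9]
grip_width: 0.0205
finger_force: 50.9
```

Call:
drive_tool --pt "0 0 0.03 0" --pt "0 0 0.05 0" --pt "0 0 0.055 0" --pt "0 0 0.055 0"

```text
t: 9.98
tcp_pos: [0.4982, -0.2366, 0.1969]
tool_rot: [3.074, 0.646, 0.001]
wrist_force: [0.3, -0.3, -0.2]
grip_width: 0.0209
finger_force: 50.9
```

Run:
```python
from h import *
to([.4987,-.2366,.1815],-66.2)
im={n:imaging.get_image(n) for n in C}
for n in C: cv2.imwrite(f"pics/{n}4.png",im[n])
cv2.imwrite("pics/p4.png",np.hstack([cv2.resize(im[n][y:y+75,x:x+50],(400,600),interpolation=cv2.INTER_CUBIC) for n,x,y in(("side",355,270),("top",430,175))]))
```

```text
t 9.975 tcp [ 0.4982 -0.2366  0.1969] yaw of tool y -66.27 tilt z [ 0. -0. -1.] w 0.0209 ff 50.861027240753174 F [ 0.3 -0.3 -0.2] q7 [ 0.73  0.22 -0.42  1.69  0.1   1.25 -0.87]
shift [0.0005 0.0002 0.0154] turn -0.0012
```

View pics/p4.png

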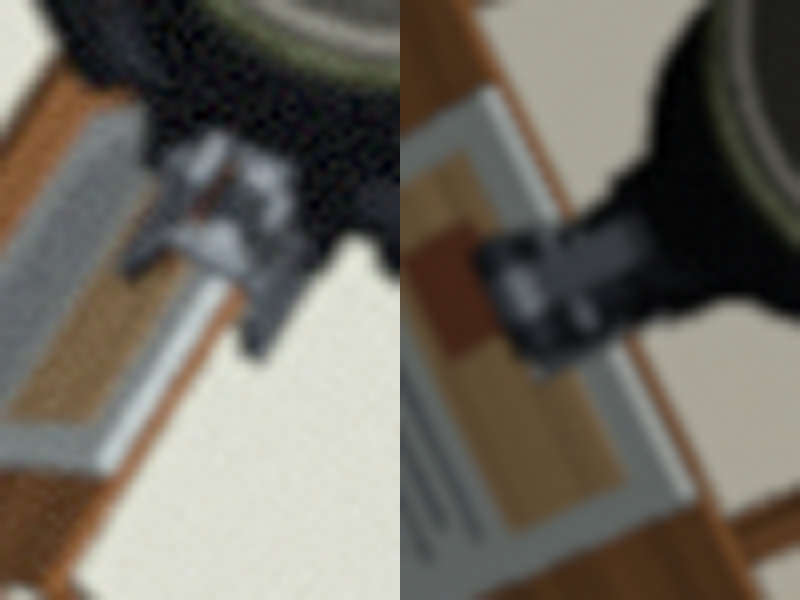

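The clip straddles the edge: side crop shows the front jaw tip at (130,270), the rear tip at (255,355), and the card/board edge between them at about (215,290). I lower it in steps while watching the force.

Call:
drive_tool --pt "0 0 0.005 0" --pt "0 0 0.009 0" --pt "0 0 0.009 0"

```text
t: 10.45
tcp_pos: [0.4979, -0.2369, 0.1869]
tool_rot: [-3.074, -0.645, 0.001]
wrist_force: [-0.4, 0.1, -1.8]
grip_width: 0.0209
finger_force: 50.9
```

Call:
drive_tool --pt "0 0 0.002 0" --pt "0 0 0.003 0" --pt "0 0 0.003 0"

```text
t: 10.82
tcp_pos: [0.4981, -0.2369, 0.1842]
tool_rot: [-3.075, -0.645, 0.0]
wrist_force: [0.5, -0.5, -0.8]
grip_width: 0.0213
finger_force: 50.9
```

Call:
drive_tool --pt "0 0 0.0015 0" --pt "0 0 0.003 0" --pt "0 0 0.003 0"

```text
t: 11.2
tcp_pos: [0.498, -0.2369, 0.1811]
tool_rot: [-3.074, -0.645, 0.0]
wrist_force: [0.2, 0.4, -0.5]
grip_width: 0.0207
finger_force: 50.9
```

Call:
drive_tool --pt "0 0 0.001 0" --pt "0 0 0.002 0" --pt "0 0 0.002 0"

```text
t: 11.58
tcp_pos: [0.4981, -0.237, 0.1793]
tool_rot: [3.075, 0.645, -0.0]
wrist_force: [0.6, -0.4, 0.4]
grip_width: 0.0209
finger_force: 50.9
```

Run:
```python
from h import *
st()
im={n:imaging.get_image(n) for n in C}
for n in C: cv2.imwrite(f"pics/{n}5.png",im[n])
cv2.imwrite("pics/p5.png",np.hstack([cv2.resize(im[n][y:y+75,x:x+50],(400,600),interpolation=cv2.INTER_CUBIC) for n,x,y in(("side",355,270),("top",430,175))]))
```

```text
t 11.575 tcp [ 0.4981 -0.237   0.1793] yaw of tool y -66.29 tilt z [-0. -0. -1.] w 0.0209 ff 50.86142420768738 F [ 0.6 -0.4  0.4] q7 [ 0.73  0.24 -0.42  1.71  0.1   1.22 -0.88]
```

View pics/p5.png

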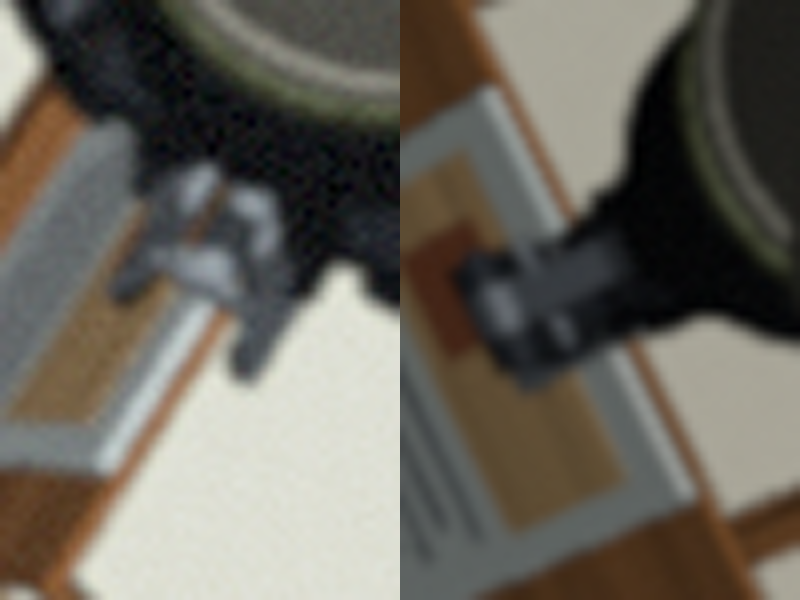

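The side crop shows the jaws deep on both sides, front tip at (120,298) and rear tip at (245,378). The card corner is unmoved at (105,470). I now release in small steps, shifting along the lean.

Call:
drive_tool --pt "0 0 0 0" --pt "0 0 0 0" --pt "0 0 0 0" --grip 0.4

```text
t: 12.05
tcp_pos: [0.4981, -0.237, 0.1793]
tool_rot: [3.074, 0.645, -0.0]
wrist_force: [-0.0, 0.4, -0.1]
grip_width: 0.0256
finger_force: 8.2
```

Call:
drive_tool --pt "0 0.003 0 0" --pt "0 0.005 0 0" --pt "0 0.005 0 0" --grip 0.32

```text
t: 12.42
tcp_pos: [0.5001, -0.2416, 0.1793]
tool_rot: [-3.074, -0.645, 0.0]
wrist_force: [-0.2, 0.4, 0.3]
grip_width: 0.029
finger_force: 6.9
```

Call:
drive_tool --pt "0 0.003 0 0" --pt "0 0.006 0.001 0" --pt "0 0.006 0.001 0" --grip 0.25

```text
t: 12.8
tcp_pos: [0.5026, -0.2471, 0.1783]
tool_rot: [-3.074, -0.645, -0.0]
wrist_force: [-0.5, 0.6, 1.7]
grip_width: 0.0321
finger_force: 7.3
```

Run:
```python
from h import *
st()
im={n:imaging.get_image(n) for n in C}
for n in C: cv2.imwrite(f"pics/{n}6.png",im[n])
cv2.imwrite("pics/p6.png",np.hstack([cv2.resize(im[n][y:y+75,x:x+50],(400,600),interpolation=cv2.INTER_CUBIC) for n,x,y in(("side",355,270),("top",430,175))]))
```

```text
t 12.8 tcp [ 0.5026 -0.2471  0.1783] yaw of tool y -66.3 tilt z [ 0.  0. -1.] w 0.0321 ff 7.320194570347667 F [-0.5  0.6  1.7] q7 [ 0.73  0.26 -0.42  1.69  0.11  1.22 -0.86]
```

View pics/p6.png

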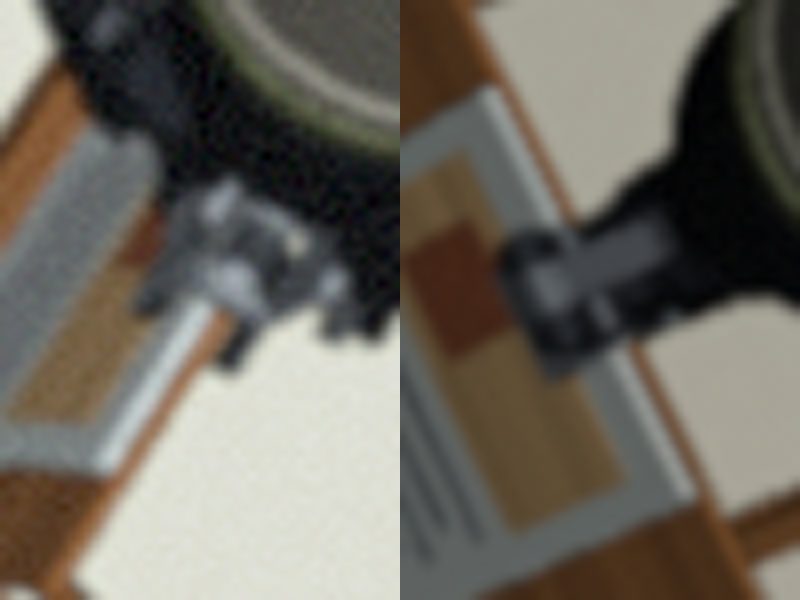

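Side crop: the jaws are closing and the clip is leaning with the board, with the rear tip at (230,365) and the card corner still at (105,470).

Call:
drive_tool --pt "0 0.003 0 0" --pt "0 0.006 0.0 0" --pt "0 0.006 0.0 0" --grip 0.15

```text
t: 13.28
tcp_pos: [0.505, -0.2529, 0.1784]
tool_rot: [3.075, 0.645, 0.0]
wrist_force: [0.1, -1.3, 0.4]
grip_width: 0.0364
finger_force: 1.8
```

Call:
drive_tool --pt "0 0.003 0 0" --pt "0 0.006 0.0 0" --pt "0 0.006 0.0 0" --grip 0.0

```text
t: 13.65
tcp_pos: [0.5074, -0.2584, 0.1783]
tool_rot: [3.074, 0.645, 0.0]
wrist_force: [0.9, -1.5, 0.5]
grip_width: 0.043
finger_force: 0.6
```

Call:
drive_tool --pt "0 0.002 0 0" --pt "0 0.004 0.0 0" --pt "0 0.004 0.0 0" --pt "0 0.004 0.0 0" --pt "0 0.004 0.0 0" --grip -1

```text
t: 14.28
tcp_pos: [0.5089, -0.2616, 0.1783]
tool_rot: [3.075, 0.646, -0.0]
wrist_force: [-0.3, -0.5, -0.0]
grip_width: 0.0855
finger_force: 0.0
```

Call:
drive_tool --pt "0 0 -0.01 0" --pt "0 0 -0.03 0" --pt "0 0 -0.06 0" --pt "0 0 -0.11 0" --pt "-0.0 0.06 -0.15 0" --pt "0 0.12 -0.15 0" --pt "0 0.17 -0.15 0" --pt "0 0.2 -0.15 0" --pt "0 0.2 -0.15 0"

```text
t: 15.4
tcp_pos: [0.5892, -0.4468, 0.3269]
tool_rot: [-3.074, -0.642, 0.002]
wrist_force: [0.5, 0.6, -1.2]
grip_width: 0.0853
finger_force: 0.0
```

Run:
```python
from h import *
st()
im={n:imaging.get_image(n) for n in C}
for n in C: cv2.imwrite(f"pics/{n}7.png",im[n])
cv2.imwrite("pics/p7.png",np.hstack([cv2.resize(im[n][y:y+90,x:x+60],(400,600),interpolation=cv2.INTER_CUBIC) for n,x,y in(("side",355,255),("top",420,170))]))
```

```text
t 15.4 tcp [ 0.5892 -0.4468  0.3269] yaw of tool y -66.42 tilt z [-0.001  0.001 -1.   ] w 0.0853 ff 0.0 F [ 0.5  0.6 -1.2] q7 [ 0.75  0.61 -0.32  0.88  0.18  1.67 -0.66]
```

View pics/p7.png

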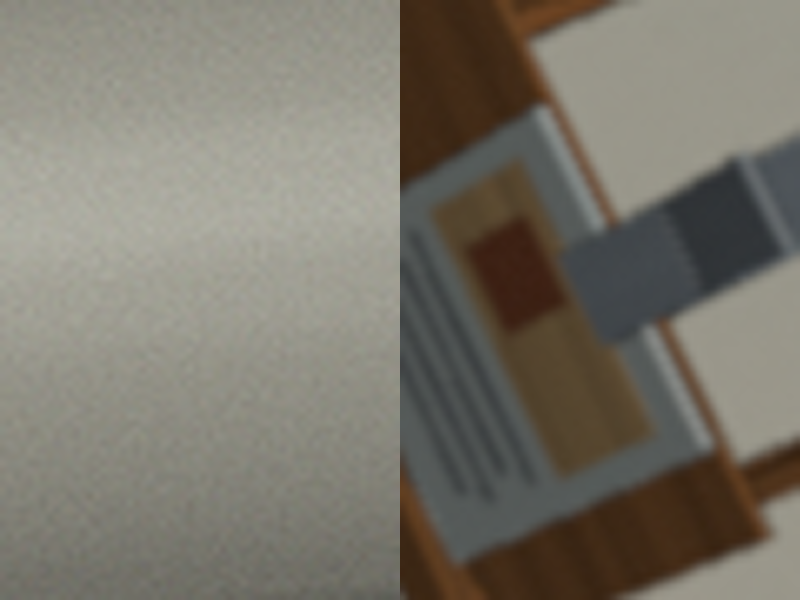

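The top crop shows the clip square on the edge. Its front jaw end runs (565,257)–(608,340), the edge runs (540,105)–(712,450), and the clip sits about midway. The card is unmoved, and the side view is blocked by the arm. I'll check the depth numerically.

Run:
```python
from h import *
E0=np.array([.4994,-.2381,.1482]);h=np.array([.404,-.915,0]);c,s=np.cos(np.radians(28)),np.sin(np.radians(28))
X=h*c-np.array([0,0,s]);Z=h*s+np.array([0,0,c]);Y=np.cross(Z,X)
for off in(0,2,4,6):   # mm of jaw outside in front of card face
    P=E0-X*(.0025+off/1000)
    for q in((565,257),(608,340)):
        o,d=ray("top",(420+(q[0]-400)/6.6667,170+q[1]/6.6667));k=X@(P-o)/(X@d);v=o+k*d-E0
        print(off,q,"along edge",(v@Y).round(4),"below edge",(-(v@Z)).round(4))
```

```text
0 (565, 257) along edge 0.0139 below edge 0.0143
0 (608, 340) along edge -0.0129 below edge 0.0135
2 (565, 257) along edge 0.0137 below edge 0.0123
2 (608, 340) along edge -0.013 below edge 0.0115
4 (565, 257) along edge 0.0135 below edge 0.0103
4 (608, 340) along edge -0.0131 below edge 0.0095
6 (565, 257) along edge 0.0133 below edge 0.0083
6 (608, 340) along edge -0.0133 below edge 0.0075
```

The jaw tip looks only about 10–14 mm below the edge, and 16 mm is needed. I'll measure it more exactly by differencing against the start image.

```bash
cat > d.py <<'E'
from h import *
E0=np.array([.4994,-.2381,.1482]);h_=np.array([.404,-.915,0]);c,s=np.cos(np.radians(28)),np.sin(np.radians(28))
X=h_*c-np.array([0,0,s]);Z=h_*s+np.array([0,0,c]);Y=np.cross(Z,X)
def depth(n,ims,off=.003):
    D=cv2.absdiff(ims,cv2.imread(f"pics/{n}0.png")).max(2).astype(np.float32)
    r=np.arange(-.030,.0601,.002)
    print(n,"mm below edge ->",(r*1e3).astype(int).tolist())
    for y in(-.008,0,.008):
        q=np.array([px(n,E0-X*(.0025+off)-Z*d+Y*y) for d in r],np.float32)
        print(y,cv2.remap(D,q[:,:1],q[:,1:],cv2.INTER_LINEAR).ravel().astype(int).tolist())
E
python3 - <<'E'
from d import *
depth("top",cv2.imread("pics/top7.png"))
to([.5089,-.2616,.26],-66.3)
E
```

```text
top mm below edge -> [-30, -27, -25, -23, -21, -19, -17, -15, -13, -11, -9, -7, -5, -3, -1, 0, 2, 4, 6, 8, 10, 12, 14, 16, 18, 20, 22, 24, 26, 28, 30, 32, 34, 36, 38, 40, 42, 44, 46, 48, 50, 52, 54, 56, 58, 60]
-0.008 [91, 85, 84, 85, 86, 86, 85, 81, 67, 48, 34, 45, 56, 57, 39, 25, 19, 20, 21, 24, 27, 24, 17, 8, 3, 0, 0, 0, 0, 0, 1, 1, 1, 1, 1, 1, 1, 1, 1, 1, 1, 0, 0, 0, 1, 1]
0 [88, 82, 82, 84, 84, 85, 85, 80, 66, 49, 41, 50, 57, 52, 36, 23, 19, 19, 20, 22, 25, 22, 16, 8, 2, 1, 0, 0, 0, 1, 0, 0, 0, 0, 0, 1, 1, 1, 0, 1, 0, 0, 0, 1, 1, 1]
0.008 [88, 83, 84, 87, 87, 86, 85, 80, 67, 50, 44, 51, 60, 53, 37, 23, 20, 20, 20, 23, 26, 25, 17, 8, 3, 1, 1, 2, 1, 1, 2, 1, 1, 1, 0, 0, 0, 0, 1, 1, 1, 1, 1, 1, 1, 1]
t 15.5 tcp [ 0.5896 -0.4443  0.3286] yaw of tool y -66.27 tilt z [ 0.     0.001 -1.   ] w 0.0851 ff 0.0 F [ 0.4 -0.1  0.8] q7 [ 0.75  0.61 -0.32  0.89  0.18  1.67 -0.66]
shift [-0.0004 -0.1997  0.0686] turn 0.0005
```

Half-intensity falls at about 14.5 mm, which is borderline. I'll regrasp by reversing the release, slide the clip about 8 mm further down the board, then release again.

Call:
drive_tool --pt "0 -0.06 0 0" --pt "0 -0.12 0 0" --pt "0 -0.18 0 0" --pt "0 -0.2 0 0" --pt "0 -0.2 0.03 0" --pt "0 -0.2 0.08 0" --pt "0 -0.2 0.13 0" --pt "0 -0.2 0.148 0" --pt "0 -0.2 0.15 0" --pt "0 -0.2 0.15 0"

```text
t: 16.75
tcp_pos: [0.5099, -0.2619, 0.1805]
tool_rot: [3.073, 0.645, 0.004]
wrist_force: [0.4, -0.7, 0.8]
grip_width: 0.0852
finger_force: 0.0
```

Call:
drive_tool --pt "0 -0.002 0 0" --pt "0 -0.004 0 0" --pt "0 -0.004 0 0" --pt "0 -0.004 0 0" --grip 0.0

```text
t: 17.25
tcp_pos: [0.5076, -0.2585, 0.1788]
tool_rot: [3.074, 0.645, 0.001]
wrist_force: [1.6, -3.1, 0.9]
grip_width: 0.0426
finger_force: 1.5
```

Call:
drive_tool --pt "0 -0.003 0 0" --pt "0 -0.006 0 0" --pt "0 -0.006 0 0" --grip 0.15

```text
t: 17.62
tcp_pos: [0.5049, -0.2524, 0.1784]
tool_rot: [3.074, 0.646, 0.0]
wrist_force: [2.0, -1.9, 2.4]
grip_width: 0.0365
finger_force: 1.4
```

Call:
drive_tool --pt "0 -0.003 0 0" --pt "0 -0.005 0 0" --pt "0 -0.005 0 0" --grip 0.25

```text
t: 18.0
tcp_pos: [0.5026, -0.2473, 0.1779]
tool_rot: [-3.074, -0.646, 0.001]
wrist_force: [-0.2, 0.3, -0.7]
grip_width: 0.0324
finger_force: 11.0
```

Call:
drive_tool --pt "0 -0.003 0 0" --pt "0 -0.004 0 0" --pt "0 -0.004 0 0" --grip 0.32

```text
t: 18.38
tcp_pos: [0.5013, -0.2442, 0.1784]
tool_rot: [3.074, 0.646, 0.0]
wrist_force: [-0.2, -0.7, -0.5]
grip_width: 0.0296
finger_force: 12.4
```

Call:
drive_tool --pt "0 -0.001 0.002 0" --pt "0 -0.002 0.004 0" --pt "0 -0.002 0.004 0"

```text
t: 18.75
tcp_pos: [0.5004, -0.2423, 0.1741]
tool_rot: [-3.074, -0.645, 0.0]
wrist_force: [-0.4, -0.7, -0.0]
grip_width: 0.0294
finger_force: 12.4
```

Call:
drive_tool --pt "0 -0.001 0.002 0" --pt "0 -0.002 0.004 0" --pt "0 -0.002 0.004 0"

```text
t: 19.12
tcp_pos: [0.4998, -0.2408, 0.1705]
tool_rot: [3.074, 0.645, 0.001]
wrist_force: [-0.4, -0.4, 0.9]
grip_width: 0.0292
finger_force: 8.5
```

Run:
```python
from d import *
st();a=imaging.get_image("top");b=imaging.get_image("side")
cv2.imwrite("pics/top8.png",a);cv2.imwrite("pics/side8.png",b)
depth("top",a);depth("side",cv2.imread("pics/side6.png"));depth("side",b)
```

```text
t 19.125 tcp [ 0.4998 -0.2408  0.1705] yaw of tool y -66.29 tilt z [ 0. -0. -1.] w 0.0292 ff 8.461178820580244 F [-0.4 -0.4  0.9] q7 [ 0.73  0.25 -0.42  1.71  0.11  1.2  -0.87]
top mm below edge -> [-30, -27, -25, -23, -21, -19, -17, -15, -13, -11, -9, -7, -5, -3, -1, 0, 2, 4, 6, 8, 10, 12, 14, 16, 18, 20, 22, 24, 26, 28, 30, 32, 34, 36, 38, 40, 42, 44, 46, 48, 50, 52, 54, 56, 58, 60]
-0.008 [141, 140, 141, 141, 142, 141, 141, 139, 123, 104, 93, 99, 110, 111, 86, 67, 56, 49, 47, 51, 61, 71, 72, 68, 61, 53, 48, 49, 49, 48, 44, 41, 33, 21, 7, 6, 7, 8, 9, 8, 8, 8, 9, 8, 8, 9]
0 [145, 145, 144, 140, 133, 129, 126, 116, 100, 83, 73, 81, 88, 84, 69, 58, 46, 33, 23, 25, 42, 53, 60, 52, 42, 34, 39, 43, 52, 60, 62, 52, 34, 16, 8, 6, 8, 8, 8, 8, 8, 8, 8, 9, 9, 9]
0.008 [147, 147, 145, 137, 127, 116, 104, 90, 72, 53, 48, 55, 63, 56, 41, 27, 23, 23, 23, 24, 28, 29, 34, 48, 62, 74, 74, 63, 44, 31, 24, 24, 24, 23, 14, 8, 7, 6, 6, 8, 8, 9, 9, 9, 9, 9]
side mm below edge -> [-30, -27, -25, -23, -21, -19, -17, -15, -13, -11, -9, -7, -5, -3, -1, 0, 2, 4, 6, 8, 10, 12, 14, 16, 18, 20, 22, 24, 26, 28, 3
[... 718 characters left out ...]
3, -1, 0, 2, 4, 6, 8, 10, 12, 14, 16, 18, 20, 22, 24, 26, 28, 30, 32, 34, 36, 38, 40, 42, 44, 46, 48, 50, 52, 54, 56, 58, 60]
-0.008 [108, 90, 69, 49, 32, 32, 35, 37, 36, 29, 21, 11, 14, 20, 22, 23, 23, 22, 20, 18, 15, 13, 11, 11, 12, 18, 25, 36, 48, 45, 43, 40, 36, 31, 26, 18, 11, 10, 10, 12, 14, 14, 14, 14, 13, 13]
0 [108, 88, 66, 48, 43, 48, 66, 86, 106, 109, 107, 88, 65, 35, 20, 18, 20, 26, 24, 22, 28, 35, 48, 56, 57, 56, 54, 52, 50, 47, 42, 37, 31, 30, 29, 26, 23, 15, 7, 11, 18, 17, 15, 13, 12, 11]
0.008 [119, 99, 76, 54, 39, 26, 31, 36, 46, 51, 51, 50, 50, 49, 50, 52, 53, 54, 53, 49, 40, 28, 32, 38, 39, 40, 41, 41, 35, 32, 34, 36, 39, 39, 36, 29, 20, 15, 13, 14, 17, 16, 12, 13, 16, 17]
```

The clip is now about 10 mm or more deeper. I release again the same way, with a slight downward bias.

Call:
drive_tool --pt "0 0.003 0 0" --pt "0 0.005 0.001 0" --pt "0 0.005 0.001 0" --grip 0.25

```text
t: 19.6
tcp_pos: [0.5017, -0.2447, 0.1693]
tool_rot: [-3.074, -0.646, 0.0]
wrist_force: [-2.0, 2.7, 4.2]
grip_width: 0.0323
finger_force: 8.0
```

Call:
drive_tool --pt "0 0.003 0 0" --pt "0 0.006 0.001 0" --pt "0 0.006 0.001 0" --grip 0.15

```text
t: 19.98
tcp_pos: [0.5042, -0.2507, 0.1684]
tool_rot: [-3.074, -0.645, -0.0]
wrist_force: [-1.2, 2.5, 4.3]
grip_width: 0.0361
finger_force: 7.8
```

Call:
drive_tool --pt "0 0.003 0 0" --pt "0 0.006 0 0" --pt "0 0.006 0 0" --grip 0.0

```text
t: 20.35
tcp_pos: [0.5066, -0.2569, 0.1682]
tool_rot: [3.074, 0.644, 0.0]
wrist_force: [-0.7, -1.8, 0.2]
grip_width: 0.0426
finger_force: 0.9
```

Call:
drive_tool --pt "0 0.002 0 0" --pt "0 0.004 0 0" --pt "0 0.004 0 0" --pt "0 0.004 0 0" --pt "0 0.004 0 0" --grip -1

```text
t: 20.98
tcp_pos: [0.5082, -0.2598, 0.1683]
tool_rot: [3.074, 0.646, 0.0]
wrist_force: [-0.2, -0.8, 0.1]
grip_width: 0.0854
finger_force: 0.0
```

Call:
drive_tool --pt "0 0 -0.01 0" --pt "0 0 -0.03 0" --pt "0 0 -0.06 0" --pt "0 0 -0.11 0" --pt "0 0.06 -0.15 0" --pt "0 0.12 -0.15 0" --pt "0 0.18 -0.15 0" --pt "0 0.2 -0.15 0" --pt "0 0.2 -0.15 0"

```text
t: 22.1
tcp_pos: [0.5885, -0.4444, 0.3173]
tool_rot: [-3.074, -0.642, 0.001]
wrist_force: [0.2, 0.4, -0.1]
grip_width: 0.0852
finger_force: 0.0
```

Run:
```python
from d import *
st();a=imaging.get_image("top");cv2.imwrite("pics/top9.png",a);depth("top",a)
m=cv2.absdiff(a,cv2.imread("pics/top7.png")).max(2);m[:, 470:]=0
print("changed vs before, outside clip:",[(int(c[0]),int(c[1]),int(s[4])) for s,c in zip(*cv2.connectedComponentsWithStats((m>25).astype(np.uint8))[2:])][1:12])
```

```text
t 22.1 tcp [ 0.5885 -0.4444  0.3173] yaw of tool y -66.39 tilt z [-0.001  0.001 -1.   ] w 0.0852 ff 0.0 F [ 0.2  0.4 -0.1] q7 [ 0.76  0.6  -0.33  0.91  0.18  1.65 -0.66]
top mm below edge -> [-30, -27, -25, -23, -21, -19, -17, -15, -13, -11, -9, -7, -5, -3, -1, 0, 2, 4, 6, 8, 10, 12, 14, 16, 18, 20, 22, 24, 26, 28, 30, 32, 34, 36, 38, 40, 42, 44, 46, 48, 50, 52, 54, 56, 58, 60]
-0.008 [103, 103, 103, 103, 103, 103, 102, 99, 81, 54, 30, 40, 52, 56, 39, 25, 18, 19, 20, 23, 27, 27, 26, 26, 27, 29, 29, 29, 28, 26, 24, 21, 14, 7, 0, 0, 0, 1, 0, 0, 0, 1, 1, 1, 1, 0]
0 [102, 103, 103, 103, 103, 104, 105, 99, 81, 57, 40, 48, 56, 51, 35, 23, 18, 18, 18, 20, 25, 26, 26, 28, 30, 31, 31, 31, 31, 30, 27, 23, 15, 6, 2, 1, 1, 0, 1, 1, 0, 0, 0, 0, 1, 1]
0.008 [103, 104, 104, 104, 104, 103, 103, 97, 80, 53, 40, 47, 59, 52, 37, 23, 19, 19, 20, 22, 25, 27, 26, 29, 36, 45, 52, 55, 54, 55, 57, 56, 46, 29, 11, 2, 1, 1, 2, 1, 0, 1, 1, 0, 1, 1]
changed vs before, outside clip: [(467, 200, 64), (442, 215, 83)]
```

Run:
```python
from d import *
a=cv2.imread("pics/top9.png");m=(cv2.absdiff(a,cv2.imread("pics/top0.png")).max(2)>25).astype(np.uint8)
_,_,s,c=cv2.connectedComponentsWithStats(m)
print([(c[i].astype(int).tolist(),s[i].tolist()) for i in range(1,len(s)) if s[i,4]>8])
print("clip handle tops expected px, centre/front/rear:",px("top",E0+X*.0025+Z*.052).round(1),px("top",E0+X*.022+Z*.052).round(1),px("top",E0-X*.017+Z*.052).round(1))
robot.sign_off()
```

```text
[([611, 134], [583, 96, 57, 59, 1051]), ([466, 205], [449, 192, 36, 27, 547]), ([268, 214], [258, 202, 22, 25, 334]), ([443, 215], [437, 208, 15, 15, 123]), ([604, 351], [539, 253, 101, 147, 7448]), ([524, 398], [514, 397, 21, 3, 41])]
clip handle tops expected px, centre/front/rear: [473.1 202.1] [480.  199.5] [466.  204.9]
the job is handed in; nothing more can be done
```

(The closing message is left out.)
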